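# Load a drilling fixture and hold its cam clamp shut

### The job

Take the rectangular aluminium block out of the compartment bin and set it upright and square on the rest between the two jaws of the cam clamp fixture, centred across the jaws, and let go of it. Then swing the cam lever by its upright handle to the cam's highest lift, where the lever is in line with the fixture and points straight away from the jaws, so that the jaw presses the block tight. The lever springs back by itself, so finish with the gripper still holding it there, and leave everything else where it is.

Things in the scene. Friction and masses are not known exactly. Their poses are not given: they have to be found in the camera images.
- blank_center (a point): centre (half-way up) of the loose rectangular aluminium block, 46 (its x) x 30 (its y) x 36 mm tall (its z), about 0.13 kg. It stands in one of the bin's three compartments, its x within 0.3 rad of the bin's x, on the bin's 4 mm floor. Gripped by its 46 mm length, its ends are free for the fingers both in the bin and between the jaws
- bin: grey open bin fixed to the bench, 135 (x) x 264 (y) x 26 mm tall, walls 4 mm, with three compartments side by side along its y, each about 127 x 83 mm; origin at the centre of its underside
- nest (a point): middle of the open gap between the jaws, on top of the rest where the block's underside must stand, 22 mm above the bench. Its y is the clamp axis: fixed jaw's face at y = -19.5 mm, moving jaw's at +19.5 mm while the lever is at its start, so the block's 30 mm side goes along y with 9 mm of play and its 46 mm length along x. Jaws and rest are 32 mm wide in x: the block overhangs 7 mm each side
- cam_pivot (a point): the cam lever's vertical turning axis, at the height of the lever arm's top (50 mm above the bench); it lies on the nest's y axis at y = +73.5 mm; same axes as the nest; fixed to the fixture
- cam_lever (a joint): cam lever angle about its vertical pivot: 0 at its start stop, growing clockwise seen from above, end stop 2.1. At 0 the handle lies 1.4 rad anticlockwise from the nest's +y, so towards its -x; at 1.4 it points along the nest's +y, straight away from the jaws: highest lift. Past that the lift falls. A spring always drives it back to 0 (1 N at the handle at the start, 3 N at highest lift)
- lever_knob (a point): middle of the upright black round handle at the end of the lever arm, 18 mm in diameter, 42 mm tall (50 to 92 mm above the bench), 90 mm from the pivot axis; this point is 71 mm above the bench. It moves with the lever. Below it is the arm, 12 mm wide, 8 mm thick
- jaw_pad: the moving jaw's sprung steel pad, 32 x 8 x 23 mm; origin 13 mm behind its face, on the side of the lever, at its underside. The cam moves it up to 11 mm towards the fixed jaw, pushing the block against that jaw with up to about 10 N
- slug: round aluminium slug, 38 mm diameter, 34 mm tall, in another compartment: leave alone; origin at the centre of its underside
- collar: aluminium collar, 44 mm outside, 24 mm hole, 24 mm tall, in another compartment: leave alone; origin at the centre of its underside
- oil_bottle: amber oil bottle, 42 mm diameter, 100 mm tall, standing on the bench: leave alone; origin at the centre of its underside
- chuck_key: steel T-shaped chuck key, 97 x 82 x 12 mm, lying on the bench: leave alone; origin at the end of its shaft beside the cross bar, at bench height
- fixture: the steel cam clamp fixture, fixed to the bench; origin on the bench right below the nest, same axes as the nest, z up. Base plate 90 mm wide in x, y from -44 to +112 mm, 12 mm thick. Jaw tops are 48 mm (fixed) and 46 mm (moving) above the bench. Two guide rails beside the moving jaw (x +-19 to +-27 mm, y +16 to +52 mm) are 26 mm above the bench. A short white line on its +y end marks the middle
Things that resemble listed ones, but are neither listed nor needed, are in the scene too. Leave any green look-alike of the part that bears blank_center alone.

How it is judged (in metres and radians):
On the way:
1. the block stands on the rest between the jaws, let go of, while the lever is still back at its start (x of blank_center in the frame of nest between -0.01 and 0.01 m and y of blank_center in the frame of nest between -0.008 and 0.008 m and z of blank_center in the frame of nest between 0.015 and 0.021 m and angle between blank_center's own z axis and vertical below 0.08 rad and contact force between the arm and blank below 0.1 N and value of joint cam_lever below 0.3 rad), for 0.2 s.
At the end, for the whole second after the job is handed in: Fingers hold the lever (over 0.8 N) within 0.15 rad of highest lift; the jaw presses the block with over 4 N; the block stands still and upright on the rest, nearer the fixed jaw, within 10 mm of centred across the jaws, square to 0.1 rad, untouched by the robot (value of joint cam_lever between 1.25 and 1.55 rad and contact force between the fingers and cam_lever above 0.8 N and contact force between jaw_pad and blank above 4 N and contact force between the arm and blank below 0.3 N and x of blank_center in the frame of nest between -0.01 and 0.01 m and y of blank_center in the frame of nest between -0.008 and 0 m and z of blank_center in the frame of nest between 0.015 and 0.021 m and angle between blank_center's own z axis and vertical below 0.08 rad and angle between the x axis of blank_center and the x axis of nest, either way round below 0.1 rad and linear speed of blank below 0.02 m/s); the arm keeps its last pose, push and grip.
It fails at once if the round slug, collar, oil bottle or chuck key is moved by more than 30 mm (distance of any of slug, collar, oil_bottle, chuck_key from where it was at the start of the episode above 0.03 m).
It also fails if it takes over 48 s, if anything falls off the work surface, if the arm or the gripper's body presses on something with over 40 N, if the wrist force passes 120 N, or if a joint passes its speed limit or range.

### The arm

A 6-joint arm with a two-finger parallel gripper is mounted at the origin on the work surface. World frame = base frame: x ahead of the robot, y to its left, z up, the work surface at z = 0. Lengths are in m, angles in degrees, forces in N, time in s.
With the tool pointing down it reaches from about 0.35 to 0.875 m from the base axis. Payload 4.2 kg.
Tool frame: the origin (TCP) lies on the front face of the gripper's body, between the roots of the fingers; the fingertips stand 70 mm ahead of it and the grasp point (between the pads) lies 51 mm ahead of it; z points along the fingers, y is the line along which they close (so a half turn about z gives the same grasp; the last joint's range is limited). The gripper opens to 87 mm and grips with 3 to 60 N. Pads are 19 mm wide; open, the fingers measure 117 mm over their backs; the gripper's body (75 mm by 190 mm) begins 51 mm behind the grasp point.
Start: joints at [-58.694, 22.042, 0.453, 0, -68.411, -14.817], TCP at [0.177, -0.599, 0.292] pointing down, gripper open.
Joint ranges: [-179.83, 179.83], [-69.29, 118.12], [-61.27, 80.66], [-181.25, 117.63], [-171.15, -9.14], [-177.46, 177.46]. Speed limits (degrees/s): [159.86, 159.86, 180, 180, 180, 180].

### API

Orientations are given as a 3x3 rotation matrix whose columns are the frame's x, y, z axes.
In Python, from station import r gives the robot as it stands.
- The arm moves only by the shell command python3 -m pendant 'ROWS' [OPENING]. ROWS is JSON, a list of rows, each a list of 2 entries, a list of its own where there are three numbers: the shift along the tool's x, y, z in mm, then the turn, a rotation vector about the tool's x, y, z in rad. A call has 1 to 10 rows; each row is the pose to reach, as a shift and turn from the pose commanded when the call began, along the tool's axes at that moment; what a row does not reach only later rows make up. A row lasts 1/10 s, in which the tool goes at most 50 mm and 8.59 degrees, less where a joint would pass 70% of its speed; a pose out of reach is approached as far as the arm can. A call with a gripper value outside its range is refused whole. OPENING is the opening, from 0 (shut) to 1 (fully open), set as the call begins (- or left out, the last holds). The fingers move at their own pace and stop on an object; the grip force is fixed at half the most. Time passes only in rows, so rows that repeat a pose let the fingers close. It gives the time, the measured TCP pose, the force, the opening and the grip force at its end, in the units of the state.
- r.sense(): the state, without advancing time (a new reading comes with each control period).
- r.capture(name): name is "scene" or "top"; returns a dict with "frame" (384x512x3 uint8, red, green, blue), "vertical_fov" (degrees; the focal length in pixels is half the picture's height over the tangent of half this angle, whatever the lens; pixels are square), "cx", "cy" (the principal point, pixels), "rvec" (rotation vector, rad) and "tvec" (3), from world to camera coordinates, as OpenCV has them. Camera axes: x right, y down, z forward; pixel columns grow to the right and rows downward; lengths in m; the calibration is good to about 2 mm. A picture is of the moment at which its call begins. There is no depth.
- r.finish_job(): hands the job in; it is judged then, once.
The state is a dict: "time_s": time; "joints": joint angles; "joint_velocities": joint speeds; "effort": joint torques, N m; "tcp_pos": TCP position; "ee_rot": TCP orientation; "wrist_force": force on the tool from outside, world axes, zero at the start; "moment": the same for the moment, N m; "gripper_width": opening from 0.0 (shut) to 1.0 (fully open); "gripper_force": force on a finger pad.
Only numpy, scipy, OpenCV 4.12 (cv2) and the standard library are available. Lean on these libraries where they do the work, as an engineer would, in place of code of your own. Each camera call takes 0.05 s, during which the arm holds its last target. There are 200 camera calls.

## Working session

There is one attempt and no reset: what is moved stays moved. The work goes in short steps, Python scripts to look and compute and a shell command to move; the robot and the scene stay as the last step left them, time stands still between calls to the robot, and variables do not carry over. Pictures are saved under pics/ and viewed, at most 10 in all, crops included, and the job is handed in when it is done.

```bash
ls; mkdir -p pics; cat > h.py <<'E'
import numpy as np, cv2
from station import r
def cap(n):
    c=r.capture(n); f=c["frame"]; H=f.shape[0]
    fl=H/2/np.tan(np.radians(c["vertical_fov"])/2)
    K=np.array([[fl,0,c["cx"]],[0,fl,c["cy"]],[0,0,1]]); R=cv2.Rodrigues(np.array(c["rvec"],float))[0]; t=np.array(c["tvec"],float).ravel()
    return f,K,R,t
def plane(px,z,K,R,t):
    px=np.atleast_2d(np.array(px,float)); d=np.c_[px,np.ones(len(px))]@np.linalg.inv(K).T@R; o=-R.T@t
    return o+d*((z-o[2])/d[:,2])[:,None]
def proj(P,K,R,t):
    q=np.atleast_2d(P)@R.T+t; q=q@K.T; return q[:,:2]/q[:,2:]
def save(f,n): cv2.imwrite("pics/"+n,f[:,:,::-1])
E
python3 - <<'E'
from h import *
for n in("scene","top"):
    f,K,R,t=cap(n); save(f,n+"0.png"); np.savez(n+".npz",f=f,K=K,R=R,t=t); print(n,-R.T@t,R[2],K[0,0],K[:2,2])
s=r.sense();print(s["time_s"],s["tcp_pos"],np.round(s["ee_rot"],3))
E
```

```text
pics
scene [ 1.07727673 -0.67075669  0.64720648] [-0.51261652  0.645052   -0.56668529] 383.4912358472865 [255.92615822 192.31084961]
top [ 0.42175468 -0.07618308  0.85232149] [ 0.20362286  0.01131111 -0.97898406] 353.29020617489624 [249.17408403 197.05815559]
0.1 [ 0.17731235 -0.59890327  0.29124479] [[-0.959 -0.284 -0.001]
 [-0.284  0.959  0.002]
 [ 0.     0.002 -1.   ]]
```

View pics/scene0.png

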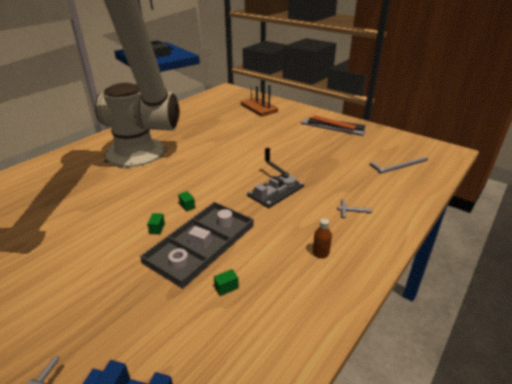

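View pics/top0.png

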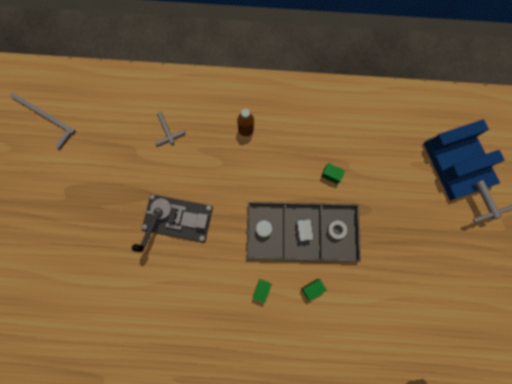

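The scene view shows the bin around (200,240), with the slug, block and collar in its three compartments, and the fixture at (275,188). In the top view the block is at (305,230), the fixture's centre is about (180,218), the pivot is about (160,210) and the handle is at (138,247). I'll zoom in on the top view.

```bash
python3 - <<'E'
from h import *
d=np.load("top.npz");f=d["f"];a=f[180:270,125:225];b=f[195:270,240:365]
A=cv2.resize(a,None,fx=6,fy=6,interpolation=cv2.INTER_CUBIC)[:540,:600]
B=cv2.resize(b,None,fx=6,fy=6,interpolation=cv2.INTER_CUBIC)
A=np.clip(A*1.6,0,255).astype(np.uint8)
save(A,"a.png");save(B,"b.png")
K,R,t=d["K"],d["R"],d["t"]
# block top
hsv=cv2.cvtColor(f,cv2.COLOR_RGB2HSV)
m=((hsv[...,2]>150)&(hsv[...,1]<60)).astype(np.uint8);
m[:, :285]=0;m[:,320:]=0;m[:205]=0;m[260:]=0
c=max(cv2.findContours(m,0,2)[0],key=cv2.contourArea)
P=plane(c[:,0],0.040,K,R,t);print(cv2.boundingRect(c));print(cv2.minAreaRect((P[:,:2]*1000).astype(np.float32)))
# bin outer, at z .026
for z in (.026,): print(plane([[248,205],[358,206],[358,262],[247,261]],z,K,R,t))
# fixture plate corners at z=.012
print(plane([[151,196],[212,206],[206,241],[143,231]],.012,K,R,t))
print(plane([[138,247]],.092,K,R,t),plane([[160,210]],.05,K,R,t))
E
```

```text
(299, 222, 12, 17)
((523.42724609375, -199.6908416748047), (37.69318389892578, 21.720346450805664), 11.446712493896484)
[[ 0.57418557 -0.06517971  0.026     ]
 [ 0.58993584 -0.32637233  0.026     ]
 [ 0.45863057 -0.32718217  0.026     ]
 [ 0.44326086 -0.07200288  0.026     ]]
[[0.58258588 0.17161611 0.012     ]
 [0.56827978 0.02160705 0.012     ]
 [0.48342406 0.02817078 0.012     ]
 [0.49666218 0.17991971 0.012     ]]
[[0.45483362 0.16172808 0.092     ]] [[0.54403906 0.13564455 0.05      ]]
```

View pics/a.png

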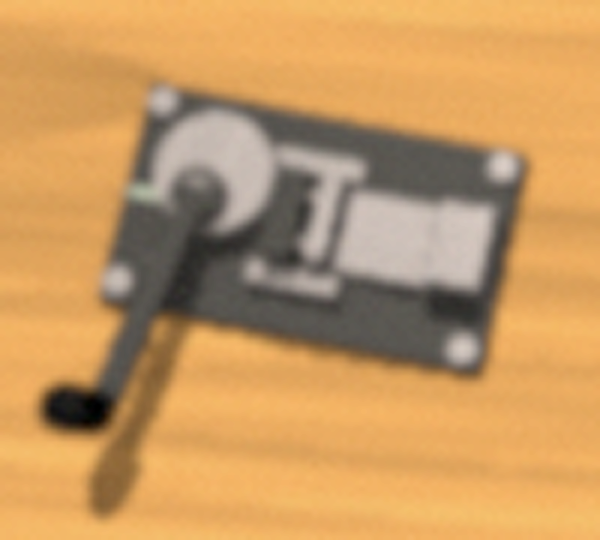

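View pics/b.png

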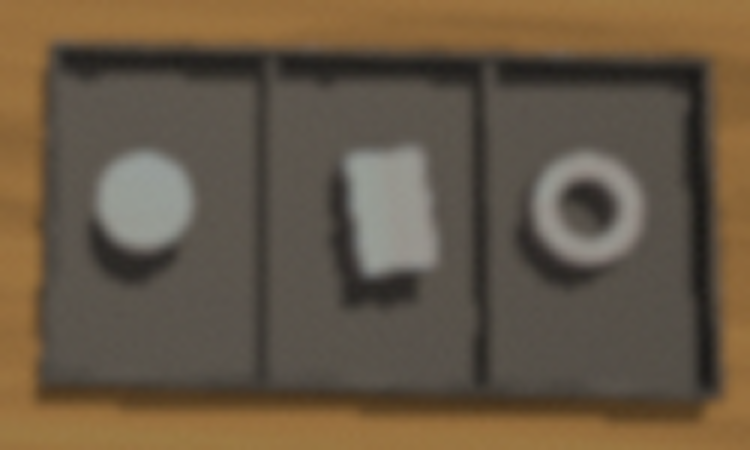

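The top crops show the plate corners at (152,85), (525,155), (480,375) and (100,302), the white line at the left (+y) end and the handle at the lower left (-x). The block's top corners are at (345,150), (425,147), (438,265) and (365,277). Next I'll fit a rigid pose.

```bash
python3 - <<'E'
from h import *
d=np.load("top.npz");K,R,t=d["K"],d["R"],d["t"]
u=lambda p,o:(np.array(p,float)+.5)/6-.5+o
def rigid(M,P):
    mc,pc=M.mean(0),P.mean(0);U,S,V=np.linalg.svd((M-mc).T@(P-pc));Rr=(U@V).T
    tt=pc-Rr@mc;return np.degrees(np.arctan2(Rr[1,0],Rr[0,0])),tt,np.linalg.norm(M@Rr.T+tt-P,axis=1)
oa=[125,180];ob=[240,195]
P=plane(u([[152,85],[525,155],[480,375],[100,302]],oa),.012,K,R,t)[:,:2]*1000
print("fix",rigid(np.array([[45,112],[45,-44],[-45,-44],[-45,112.]]),P))
B=plane(u([[345,150],[425,147],[438,265],[365,277]],ob),.040,K,R,t)[:,:2]*1000
print("blk",B,rigid(np.array([[23,15],[23,-15],[-23,-15],[-23,15.]]),B))
C=plane(u([[55,45],[710,60],[712,395],[42,385]],ob),.026,K,R,t)[:,:2]*1000
print("bin",rigid(np.array([[67.5,132],[67.5,-132],[-67.5,-132],[-67.5,132.]]),C))
print("piv",plane(u([[200,190]],oa),.055,K,R,t), "knobtop",plane(u([[60,408]],oa),.092,K,R,t))
print("fixjaw",plane(u([[443,200],[432,290],[495,203],[482,293]],oa),.048,K,R,t))
# scene check: project nest etc
s=np.load("scene.npz")
print(proj(np.array([[.5234,-.1997,.04]]),s["K"],s["R"],s["t"]))
f=s["f"][130:290,140:320];save(cv2.resize(f,(720,600),interpolation=cv2.INTER_CUBIC)[:, :],"s.png") if 0 else save(cv2.resize(f,None,fx=3.75,fy=3.75,interpolation=cv2.INTER_CUBIC),"s.png")
E
```

```text
fix (np.float64(-6.634961678950658), array([530.38994138,  69.26854684]), array([0.38094322, 1.20562702, 0.51330885, 1.34419724]))
blk [[ 545.20642147 -181.29586981]
 [ 548.51922209 -212.11440941]
 [ 503.37805671 -218.60303495]
 [ 496.88210923 -190.93443097]] (np.float64(9.711763898185076), array([ 523.49645237, -200.73693628]), array([1.75132732, 0.50477303, 0.7991369 , 1.79275807]))
bin (np.float64(2.5426537938001372), array([ 521.31691804, -197.76135938]), array([3.8907092 , 1.34090471, 5.50557516, 1.81938603]))
piv [[0.54006945 0.13872098 0.055     ]] knobtop [[0.45310458 0.1688274  0.092     ]]
fixjaw [[0.54370847 0.04715456 0.048     ]
 [0.50891474 0.04792812 0.048     ]
 [0.54393188 0.02714098 0.048     ]
 [0.50909122 0.02884714 0.048     ]]
[[198.29197047 232.13327309]]
```

View pics/s.png

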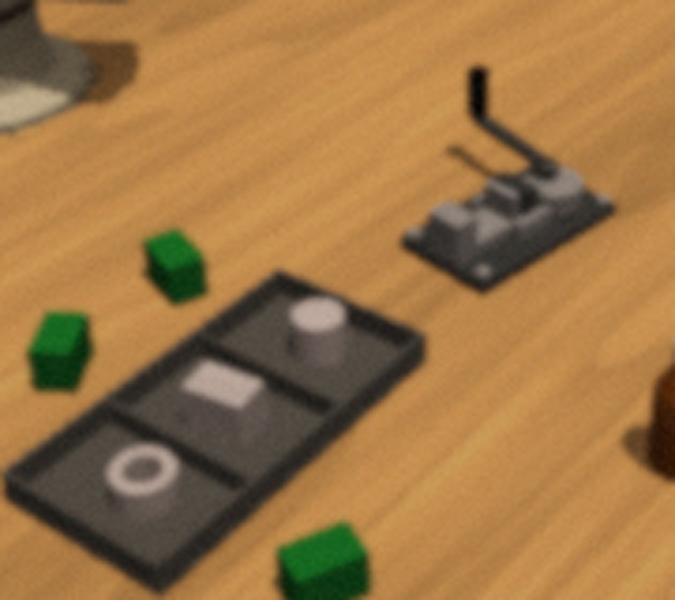

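The independent checks agree with the fit:

| Item | Predicted (x, y, mm) | Measured (x, y, mm) |
|---|---|---|
| Pivot | (539,142) | (540,139) |
| Knob | (453,168) | (453,169) |

The block is at (523.5,-200.7) with yaw 9.7°. Now I'll move above it.

```bash
python3 -m pendant '[[[-445,284,90],[0,0,-1.452]],[[-445,284,90],[0,0,-1.452]],[[-445,284,90],[0,0,-1.452]],[[-445,284,90],[0,0,-1.452]],[[-445,284,90],[0,0,-1.452]],[[-445,284,90],[0,0,-1.452]],[[-445,284,90],[0,0,-1.452]],[[-445,284,90],[0,0,-1.452]],[[-445,284,90],[0,0,-1.452]],[[-445,284,90],[0,0,-1.452]]]' 0.78
python3 -c "
from h import *
s=r.sense();print(s['time_s'],s['tcp_pos'],np.round(s['ee_rot'],4),s['joints'])"
```

```text
time_s: 1.1
tcp_pos: [0.5014, -0.2252, 0.2077]
ee_rot: [[0.173, -0.985, -0.0], [-0.985, -0.173, 0.0], [-0.0, 0.0, -1.0]]
wrist_force: [0.6, -1.5, 0.2]
gripper_width: 0.782
gripper_force: 0.0
1.1 [ 0.50136253 -0.22524865  0.20770876] [[ 1.733e-01 -9.849e-01 -5.000e-04]
 [-9.849e-01 -1.733e-01  1.000e-04]
 [-2.000e-04  4.000e-04 -1.000e+00]] [-7.29212604e+00  1.92184809e+01 -1.70527769e+01 -3.08244902e-03
 -5.37557576e+01  1.72732450e+01]
```

```bash
python3 -m pendant '[[[0,0,0],[0,0,0]],[[0,0,0],[0,0,0]]]'
```

```text
time_s: 1.3
tcp_pos: [0.5009, -0.2259, 0.2074]
ee_rot: [[0.17, -0.985, -0.002], [-0.985, -0.17, 0.0], [-0.001, 0.002, -1.0]]
wrist_force: [-0.7, -0.2, -0.1]
gripper_width: 0.785
gripper_force: 0.0
```

```bash
python3 -m pendant '[[[-21,-26.5,0],[0,0,0]],[[-21,-26.5,40],[0,0,0]],[[-21,-26.5,75],[0,0,0]],[[-21,-26.5,75],[0,0,0]]]'
python3 - <<'E'
from h import *
f,K,R,t=cap("scene");g=f[150:300,130:270];save(cv2.resize(g,None,fx=4,fy=4,interpolation=cv2.INTER_CUBIC),"s1.png")
E
```

```text
time_s: 1.7
tcp_pos: [0.5192, -0.2023, 0.1289]
ee_rot: [[0.165, -0.986, -0.011], [-0.986, -0.165, 0.002], [-0.004, 0.01, -1.0]]
wrist_force: [-0.8, -0.2, -0.5]
gripper_width: 0.782
gripper_force: 0.0
```

View pics/s1.png

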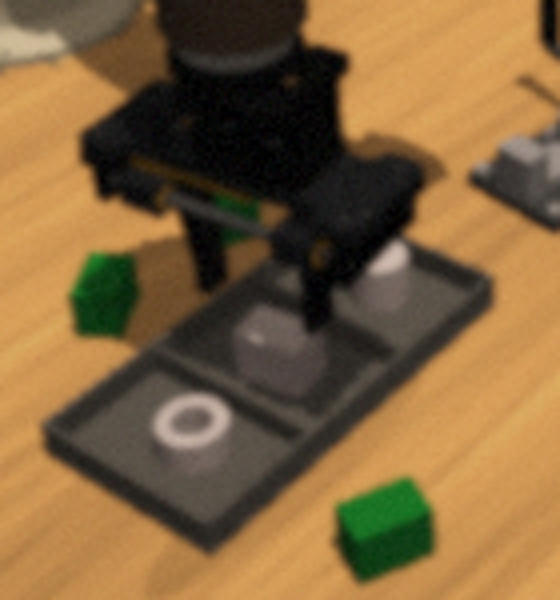

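The fingers at (208,270) and (317,320) straddle the block along its length, with nothing in the way. I'll lower and check.

```bash
python3 -m pendant '[[[0,0,15],[0,0,0]],[[0,0,30],[0,0,0]],[[0,0,40],[0,0,0]],[[0,0,48],[0,0,0]],[[0,0,48],[0,0,0]],[[0,0,48],[0,0,0]]]'
```

```text
time_s: 2.35
tcp_pos: [0.5236, -0.2022, 0.0859]
ee_rot: [[0.168, -0.986, 0.001], [-0.986, -0.168, -0.0], [0.001, -0.001, -1.0]]
wrist_force: [0.4, 0.5, 0.4]
gripper_width: 0.781
gripper_force: 0.0
```

```bash
python3 -m pendant '[[[0,0,6],[0,0,0]],[[0,0,6],[0,0,0]],[[0,0,6],[0,0,0]]]'; python3 -m pendant '[[[0,0,0],[0,0,0]],[[0,0,0],[0,0,0]],[[0,0,0],[0,0,0]],[[0,0,0],[0,0,0]],[[0,0,0],[0,0,0]],[[0,0,0],[0,0,0]],[[0,0,0],[0,0,0]],[[0,0,0],[0,0,0]]]' 0.45
```

```text
time_s: 2.65
tcp_pos: [0.5231, -0.2019, 0.0792]
ee_rot: [[0.168, -0.986, -0.0], [-0.986, -0.168, -0.0], [-0.0, 0.0, -1.0]]
wrist_force: [0.6, -0.3, 0.2]
gripper_width: 0.783
gripper_force: 0.0
time_s: 3.45
tcp_pos: [0.5232, -0.2019, 0.0793]
ee_rot: [[0.168, -0.986, 0.0], [-0.986, -0.168, -0.0], [0.0, -0.0, -1.0]]
wrist_force: [0.1, 1.0, 1.5]
gripper_width: 0.523
gripper_force: 29.9
```

```bash
python3 -m pendant '[[[0,0,-30],[0,0,0]],[[0,0,-70],[0,0,0]],[[0,0,-110],[0,0,0]],[[-45,-9,-110],[0,0,0.1]],[[-90,-18,-110],[0,0,0.2]],[[-135,-27,-110],[0,0,0.284]],[[-180,-36,-110],[0,0,0.284]],[[-225,-45,-110],[0,0,0.284]],[[-266,-53,-110],[0,0,0.284]],[[-266,-53,-110],[0,0,0.284]]]'; python3 -m pendant '[[[0,0,0],[0,0,0]],[[0,0,0],[0,0,0]],[[0,0,0],[0,0,0]]]'; python3 - <<'E'
from h import *
for n in("scene","top"):
    f,K,R,t=cap(n);np.savez(n+"1.npz",f=f,K=K,R=R,t=t)
E
```

```text
time_s: 4.45
tcp_pos: [0.5309, 0.0734, 0.1891]
ee_rot: [[-0.109, -0.994, 0.001], [-0.994, 0.109, 0.001], [-0.001, -0.001, -1.0]]
wrist_force: [-0.4, 0.1, -0.8]
gripper_width: 0.526
gripper_force: 29.9
time_s: 4.75
tcp_pos: [0.5304, 0.068, 0.189]
ee_rot: [[-0.117, -0.993, -0.001], [-0.993, 0.117, -0.0], [0.0, 0.001, -1.0]]
wrist_force: [0.2, 0.0, -1.7]
gripper_width: 0.53
gripper_force: 29.9
```

```bash
python3 -m pendant '[[[0,0,30],[0,0,0]],[[0,0,55],[0,0,0]],[[0,0,60],[0,0,0]],[[0,0,60],[0,0,0]],[[0,0,60],[0,0,0]]]'; python3 - <<'E'
from h import *
f,K,R,t=cap("scene");g=f[140:215,230:320];save(np.clip(1.5*cv2.resize(g,None,fx=8,fy=8,interpolation=cv2.INTER_CUBIC).astype(float),0,255).astype(np.uint8),"s2.png")
# predicted pixel (crop x8) of fixture features
a=np.radians(-6.63);Rf=np.array([[np.cos(a),-np.sin(a)],[np.sin(a),np.cos(a)]])
for nm,p in {"fixface+":(16,-19.5,48),"fixface-":(-16,-19.5,48),"mov+":(16,19.5,46),"blk+-bot":(23,-15,55),"blk++bot":(23,15,55),"plate+-":(45,-44,12)}.items():
    w=np.r_[Rf@p[:2]+[530.4,69.3],p[2]]/1000; print(nm,((proj(w,K,R,t)-[230,140])*8+3.5).round())
E
```

```text
time_s: 5.35
tcp_pos: [0.5316, 0.0692, 0.1304]
ee_rot: [[-0.115, -0.993, 0.002], [-0.993, 0.115, 0.0], [-0.001, -0.002, -1.0]]
wrist_force: [1.0, -1.1, -1.3]
gripper_width: 0.526
gripper_force: 29.9
fixface+ [[296. 384.]]
fixface- [[231. 349.]]
mov+ [[371. 345.]]
blk+-bot [[319. 370.]]
blk++bot [[377. 337.]]
plate+- [[306. 531.]]
```

View pics/s2.png

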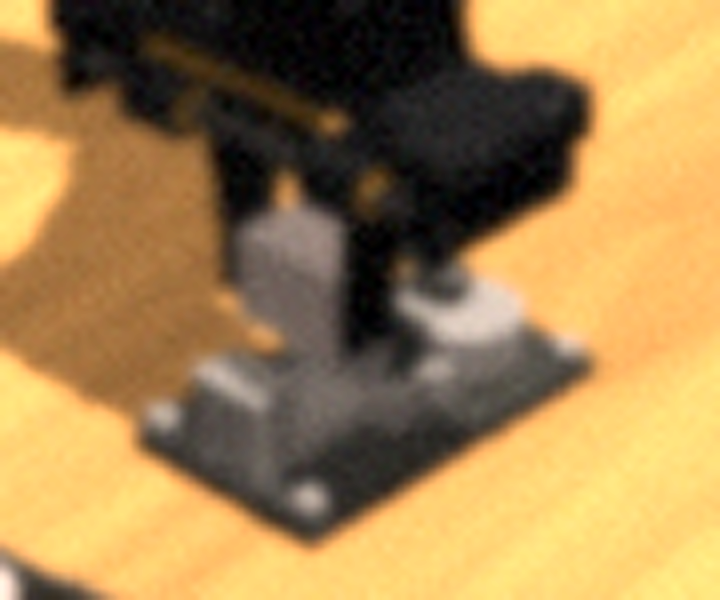

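The image shows the held block above the gap, with its near bottom corner at (335,365). The fixed jaw's outer corner is at (270,405), which puts its inner corner near (308,385). That fits the gap to within a few mm, so I'll descend gently and watch the force.

```bash
python3 -m pendant '[[[0,0,4],[0,0,0]],[[0,0,8],[0,0,0]],[[0,0,12],[0,0,0]],[[0,0,15],[0,0,0]],[[0,0,15],[0,0,0]],[[0,0,15],[0,0,0]]]'
```

```text
time_s: 6.0
tcp_pos: [0.5307, 0.0692, 0.1141]
ee_rot: [[-0.115, -0.993, -0.0], [-0.993, 0.115, -0.0], [0.0, 0.0, -1.0]]
wrist_force: [-0.4, 0.6, -1.2]
gripper_width: 0.527
gripper_force: 29.9
```

```bash
python3 -m pendant '[[[0,0,4],[0,0,0]],[[0,0,8],[0,0,0]],[[0,0,12],[0,0,0]],[[0,0,14],[0,0,0]],[[0,0,16],[0,0,0]],[[0,0,16],[0,0,0]],[[0,0,16],[0,0,0]]]'
```

```text
time_s: 6.7
tcp_pos: [0.5304, 0.0688, 0.0979]
ee_rot: [[-0.115, -0.993, -0.001], [-0.993, 0.115, -0.001], [0.001, 0.001, -1.0]]
wrist_force: [0.8, -3.0, -1.9]
gripper_width: 0.526
gripper_force: 29.8
```

```bash
python3 -m pendant '[[[1.5,0,0],[0,0,0]],[[1.5,0,0],[0,0,0]],[[1.5,0,0],[0,0,0]]]';python3 -m pendant '[[[0,0,1],[0,0,0]],[[0,0,1],[0,0,0]],[[0,0,1],[0,0,0]]]'
```

```text
time_s: 7.0
tcp_pos: [0.5307, 0.068, 0.0984]
ee_rot: [[-0.115, -0.993, 0.001], [-0.993, 0.115, 0.001], [-0.001, -0.001, -1.0]]
wrist_force: [-0.2, 0.4, -0.7]
gripper_width: 0.524
gripper_force: 29.9
time_s: 7.3
tcp_pos: [0.5306, 0.0679, 0.0973]
ee_rot: [[-0.115, -0.993, 0.0], [-0.993, 0.115, 0.0], [-0.0, -0.0, -1.0]]
wrist_force: [-1.1, 0.8, -0.5]
gripper_width: 0.523
gripper_force: 29.9
```

```bash
python3 -m pendant '[[[0,0,0.5],[0,0,0]],[[0,0,0.5],[0,0,0]]]'; python3 -m pendant '[[[0,0,0],[0,0,0]],[[0,0,0],[0,0,0]],[[0,0,0],[0,0,0]],[[0,0,0],[0,0,0]],[[0,0,0],[0,0,0]]]' 0.68;python3 -m pendant '[[[0,0,-20],[0,0,0]],[[0,0,-45],[0,0,0]],[[0,0,-75],[0,0,0]],[[0,0,-110],[0,0,0]],[[0,0,-110],[0,0,0]]]'; python3 - <<'E'
from h import *
f,K,R,t=cap("scene");g=f[140:215,230:320];g=np.clip(1.8*cv2.resize(g,None,fx=8,fy=8,interpolation=cv2.INTER_CUBIC).astype(float),0,255).astype(np.uint8);save(g,"s3.png")
E
```

```text
time_s: 7.5
tcp_pos: [0.5306, 0.0679, 0.0973]
ee_rot: [[-0.115, -0.993, 0.0], [-0.993, 0.115, 0.0], [-0.0, -0.0, -1.0]]
wrist_force: [-1.4, 0.7, 3.9]
gripper_width: 0.53
gripper_force: 29.9
time_s: 8.0
tcp_pos: [0.5305, 0.0677, 0.0966]
ee_rot: [[-0.115, -0.993, -0.0], [-0.993, 0.115, -0.0], [0.0, 0.0, -1.0]]
wrist_force: [-0.7, -0.7, -0.4]
gripper_width: 0.672
gripper_force: 0.0
time_s: 8.5
tcp_pos: [0.533, 0.0685, 0.2118]
ee_rot: [[-0.114, -0.993, 0.01], [-0.994, 0.114, 0.003], [-0.004, -0.01, -1.0]]
wrist_force: [0.9, 0.6, 0.2]
gripper_width: 0.679
gripper_force: 0.0
```

View pics/s3.png

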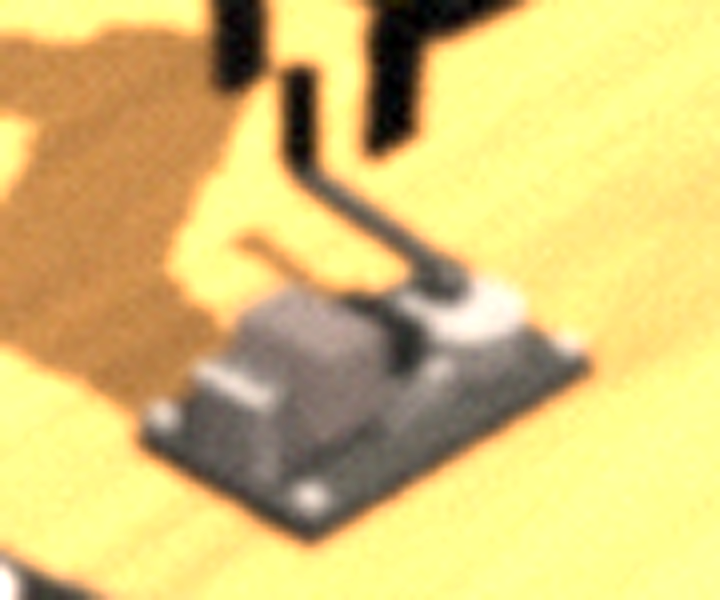

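The block stands seated between the jaws at (320,370) with the fingers clear, and the lever is still at its start with its handle at (300,70)-(300,160). Next is moving above the handle.

```bash
python3 -m pendant '[[[-90,89,0],[0,0,-1.4]],[[-90,89,0],[0,0,-1.4]],[[-90,89,0],[0,0,-1.4]],[[-90,89,0],[0,0,-1.4]],[[-90,89,0],[0,0,-1.4]],[[-90,89,0],[0,0,-1.4]],[[-90,89,0],[0,0,-1.4]],[[-90,89,0],[0,0,-1.4]],[[-90,89,0],[0,0,-1.4]],[[-90,89,0],[0,0,-1.4]]]' 0.9;python3 -m pendant '[[[0,0,0],[0,0,0]],[[0,0,0],[0,0,0]],[[0,0,0],[0,0,0]]]'
python3 - <<'E'
from h import *
f,K,R,t=cap("scene");f=np.load("scene.npz")["f"]
g=f[140:172,255:280];m=(g.max(2)<60).astype(np.uint8);n,l,s,c=cv2.connectedComponentsWithStats(m);i=1+np.argmax(s[1:,4]);print(s[i],c[i]+[255,140])
print(proj(np.array([[.4526,.1677,.071],[.4526,.1677,.092],[.4526,.1677,.05]]),K,R,t))
E
```

```text
time_s: 9.55
tcp_pos: [0.4518, 0.167, 0.2055]
ee_rot: [[0.96, -0.279, -0.002], [-0.279, -0.96, -0.001], [-0.002, 0.002, -1.0]]
wrist_force: [0.0, 0.6, 0.8]
gripper_width: 0.898
gripper_force: 0.0
time_s: 9.85
tcp_pos: [0.4522, 0.1672, 0.2063]
ee_rot: [[0.959, -0.283, -0.001], [-0.283, -0.959, -0.0], [-0.001, 0.001, -1.0]]
wrist_force: [0.1, 0.1, 0.3]
gripper_width: 0.902
gripper_force: 0.0
[11  9  6 16 42] [267.26190476 155.5952381 ]
[[266.25349262 154.32401117]
 [266.32848519 148.29577248]
 [266.17998808 160.23263562]]
```

The knob matches to about 1 px. Next: lower and grip.

```bash
python3 -m pendant '[[[0,0,30],[0,0,0]],[[0,0,55],[0,0,0]],[[0,0,72],[0,0,0]],[[0,0,82],[0,0,0]],[[0,0,82],[0,0,0]],[[0,0,82],[0,0,0]]]';python3 -m pendant '[[[0,0,0],[0,0,0]],[[0,0,0],[0,0,0]],[[0,0,0],[0,0,0]],[[0,0,0],[0,0,0]],[[0,0,0],[0,0,0]],[[0,0,0],[0,0,0]],[[0,0,0],[0,0,0]],[[0,0,0],[0,0,0]],[[0,0,0],[0,0,0]],[[0,0,0],[0,0,0]]]' 0.1
```

```text
time_s: 10.5
tcp_pos: [0.4529, 0.1676, 0.1252]
ee_rot: [[0.959, -0.282, 0.001], [-0.282, -0.959, 0.0], [0.001, -0.001, -1.0]]
wrist_force: [0.9, 0.1, -0.8]
gripper_width: 0.901
gripper_force: 0.0
time_s: 11.5
tcp_pos: [0.4528, 0.1689, 0.1247]
ee_rot: [[0.959, -0.282, 0.002], [-0.282, -0.959, 0.003], [0.001, -0.003, -1.0]]
wrist_force: [-0.4, 6.7, -2.1]
gripper_width: 0.195
gripper_force: 30.0
```

```bash
python3 -m pendant '[[[0.2,-6.3,0],[0,0,0.07]],[[0.9,-12.6,0],[0,0,0.14]],[[2,-18.8,0],[0,0,0.21]],[[3.5,-24.9,0],[0,0,0.28]],[[5.5,-30.9,0],[0,0,0.35]],[[7.8,-36.7,0],[0,0,0.42]],[[10.6,-42.4,0],[0,0,0.49]],[[13.7,-47.8,0],[0,0,0.56]],[[17.3,-53,0],[0,0,0.63]],[[21.2,-58,0],[0,0,0.7]]]'
```

```text
time_s: 12.5
tcp_pos: [0.4888, 0.2181, 0.1247]
ee_rot: [[0.551, -0.835, -0.0], [-0.835, -0.551, 0.001], [-0.001, -0.0, -1.0]]
wrist_force: [-2.1, 4.0, -0.0]
gripper_width: 0.194
gripper_force: 30.0
```

```bash
python3 -m pendant '[[[0.2,-6.3,0],[0,0,0.07]],[[0.9,-12.6,0],[0,0,0.14]],[[2,-18.8,0],[0,0,0.21]],[[3.5,-24.9,0],[0,0,0.28]],[[5.5,-30.9,0],[0,0,0.35]],[[7.8,-36.7,0],[0,0,0.42]],[[10.6,-42.4,0],[0,0,0.49]],[[13.7,-47.8,0],[0,0,0.56]],[[17.3,-53,0],[0,0,0.63]],[[21.2,-58,0],[0,0,0.7]]]';python3 -m pendant '[[[0,0,0],[0,0,0]],[[0,0,0],[0,0,0]],[[0,0,0],[0,0,0]]]'
python3 - <<'E'
from h import *
s=r.sense();p=np.array(s["tcp_pos"][:2])*1000-[538.9,142.3];print(p,np.hypot(*p),83.37-np.degrees(np.arctan2(p[1],p[0])),s["wrist_force"],s["moment"])
o=[]
for n,(y,x) in {"scene":(slice(140,215),slice(230,320)),"top":(slice(170,245),slice(130,220))}.items():
    f,K,R,t=cap(n);o.append(np.clip(1.6*cv2.resize(f[y,x],None,fx=4.4,fy=4.4,interpolation=cv2.INTER_CUBIC).astype(float),0,255).astype(np.uint8))
save(np.hstack(o),"e.png")
E
```

```text
time_s: 13.5
tcp_pos: [0.5493, 0.2329, 0.1247]
ee_rot: [[-0.117, -0.993, 0.001], [-0.993, 0.117, 0.002], [-0.002, -0.001, -1.0]]
wrist_force: [-2.2, 5.4, -0.1]
gripper_width: 0.193
gripper_force: 30.0
time_s: 13.8
tcp_pos: [0.5493, 0.2329, 0.1247]
ee_rot: [[-0.113, -0.994, 0.002], [-0.994, 0.113, 0.003], [-0.003, -0.001, -1.0]]
wrist_force: [-1.2, 6.8, -0.5]
gripper_width: 0.204
gripper_force: 30.0
[10.35193766 90.58890583] 91.17846496069214 -0.11087261630494538 [-1.1896182   6.81393593 -0.51029404] [1.66651659 0.48965221 0.1038009 ]
```

View pics/e.png

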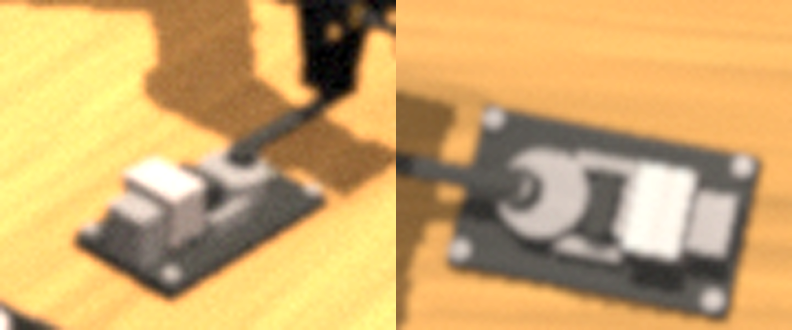

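The pictures show the lever in line with the fixture: the arm runs from (520,188) to (400,165) with slope 0.19, and the plate's slope is 0.19. The block is upright, square and against the fixed jaw at (660,210). Everything checks out, so I'm handing it in.

```bash
python3 -c "
from station import r
print(r.finish_job())"
```

```text
the job is handed in; nothing more can be done
None
```

I handed the job in with the block set between the jaws and clamped against the fixed jaw, and the gripper still holding the lever within about 0.01 rad of highest lift, at about 14 s; the hand-in returned no verdict.

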